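Work the stuck rings of the orange planting clipboard

TASK

On the patio table, the rings of the orange arch clipboard have stuck half closed. Lift its lever right up so that the rings swing wide open, then press the lever fully down to close them again, and let go. Leave the blue clipboard's lever alone.

Things in the scene. Friction and masses are not known exactly. Their poses are not given: they have to be found in the camera images.
- planting_lever (a joint): Lever angle on the ORANGE arch clipboard. 0 = fully down, rings closed; 1.0 rad = fully up (stop), rings wide open. Starts stuck between 0.22 and 0.42. The two steel rings are linked to it and open by half its angle. Friction keeps the lever where it is left, up or down; nothing springs it back. Moving it takes under 3 N at its end.
- planting_tip (a point): Centre of the black roll at the free end of the orange clipboard's lever: a cylinder 14 mm in diameter, 20 mm long along the hinge line (y), with bare flat ends to pinch from above. Behind it the lever is a steel strip 12 mm wide, 3 mm thick. Its axes turn with the lever; y stays level along the hinge. Height above the table: 40 mm with the lever down, 103 mm fully up.
- planting_hinge (a point): Middle of that lever's hinge, 30 mm above the table; board axes: x along the board away from its paper, y along the hinge, z up. The roll lies 80.6 mm from here in the x-z plane, (lever angle + 0.124) rad above +x. Board 260 x 170 x 6 mm, centre 45 mm to -x, does not slide. Rings 40 mm either side in y, between x = -38 and +30 mm, tops 55 mm above the table shut, 70 mm open.
- pool_lever (a joint): Angle of the like lever on the BLUE arch clipboard, a bystander of the same build; it starts down at 0 to 0.05 rad, rings closed, and is to stay so.

How it is judged:
On the way:
1. the orange clipboard's lever is lifted above 0.8 rad, so its rings stand wide open (value of joint planting_lever above 0.8 rad), for 0.2 s.
At the end, for the whole second after the job is handed in: The orange clipboard's lever is down within 0.17 rad (10 degrees) of its stop and at rest, so its rings are closed, and the blue clipboard's lever is still down within 0.17 rad (value of joint each of planting_lever, pool_lever below 0.17 rad and velocity of joint planting_lever between -0.1 and 0.1 rad/s); the robot touches nothing.
It fails at once if the blue clipboard's lever is lifted by more than 0.2 rad (value of joint pool_lever above 0.2 rad).
It also fails if it takes over 35 s, if anything falls off the work surface, if the arm or the gripper's body presses on something with over 40 N, if the wrist force passes 120 N, or if a joint passes its speed limit or range.

ROBOT

A 6-joint arm with a two-finger parallel gripper is mounted at the origin on the work surface. World frame = base frame: x ahead of the robot, y to its left, z up, the work surface at z = 0. Lengths are in m, angles in rad, forces in N, time in s.
With the tool pointing down it reaches from about 0.35 to 0.85 m from the base axis. Payload 8.1 kg.
Tool frame: the origin (TCP) lies midway between the tips of the shut fingers; the grasp point (between the pads) lies 19 mm behind it (robot.grip_point_offset is the distance from the TCP to the grasp point, in m); z points along the fingers, y is the line along which they close (so a half turn about z gives the same grasp; the last joint's range is limited). The gripper opens to 93 mm and grips with 3 to 60 N. Pads are 15 mm wide; open, the fingers measure 128 mm over their backs; the gripper's body (75 mm by 188 mm) begins 65 mm behind the grasp point.
Start: joints at [-0.085, 0.13, 1.488, -0, 1.523, -0.085], TCP at [0.6, 0, 0.185] pointing down, gripper open.
Joint ranges: [-2.96, 2.96], [-0.89, 2.26], [0.02, 2.5], [-1.34, 4.48], [0, 2.73], [-2.66, 2.66]. Speed limits (rad/s): [2.39, 2.39, 2.79, 3.14, 3.14, 3.14].

INTERFACE

Orientations are given as a rotation vector (axis times angle).
In Python, from plant import robot, read_camera, job gives the robot as it stands.
- The arm moves only by the shell command python3 -m inch 'ROWS' [FORCE]. ROWS is JSON, one flat list of numbers, 5 for each row, row after row: the shift along the world's x, y, z in mm, then the turn about the world's z in degrees, then the opening in per cent of the stroke, from 0 (shut) to 100 (fully open). In form: [dx, dy, dz, yaw, hand, dx, dy, dz, yaw, hand, ...]. A call has 1 to 10 rows; each row is the pose to reach, as a shift and turn from the pose commanded when the call began; what a row does not reach only later rows make up. A row lasts 1/12 s, in which the tool goes at most 41.7 mm and 7.16 degrees, less where a joint would pass 70% of its speed; a pose out of reach is approached as far as the arm can. A call with a gripper value outside its range is refused whole. The fingers move at their own pace and stop on an object; FORCE is the grip in N (left out, the last holds). Time passes only in rows, so rows that repeat a pose let the fingers close. It gives the time, the measured TCP pose, the force, the opening and the grip force at its end, in the units of the state.
- robot.read_state(): the state, without advancing time (a new reading comes with each control period).
- read_camera(name): name is "scene" or "side" or "wrist"; returns a dict with "image" (400x640x3 uint8, blue, green, red), "K" (3x3 intrinsics, pixels), "D" ([k1, k2, p1, p2, k3] as OpenCV has them; the pictures are not rectified), "extrinsics" (4x4, takes a point from world to camera coordinates); the wrist camera has in their place "mount" (4x4, takes a point from camera to tool coordinates, whose origin is the TCP and whose axes are the flange's). Camera axes: x right, y down, z forward; pixel columns grow to the right and rows downward; lengths in m; the calibration is good to about 2 mm. A picture is of the moment at which its call begins: read the wrist's pose just before it. There is no depth.
- job.close_job(): hands the job in; it is judged then, once.
The state is a dict: "t": time; "q": joint angles; "dq": joint speeds; "joint_torque": joint torques, N m; "tool_pos": TCP position; "orientation": TCP orientation; "force": force on the tool from outside, world axes, zero at the start; "wrist_torque": the same for the moment, N m; "opening": finger opening in m; "gripper_force": force on a finger pad.
Only numpy, scipy, OpenCV 4.12 (cv2) and the standard library are available. Lean on these libraries where they do the work, as an engineer would, in place of code of your own. Each camera call takes 0.05 s, during which the arm holds its last target. There are 200 camera calls.

## Working session

There is one attempt and no reset: what is moved stays moved. The work goes in short steps, Python scripts to look and compute and a shell command to move; the robot and the scene stay as the last step left them, time stands still between calls to the robot, and variables do not carry over. Pictures are saved under pics/ and viewed, at most 10 in all, crops included, and the job is handed in when it is done.

```bash
mkdir -p pics; python3 - <<'E'
from plant import robot, read_camera
import cv2,numpy as np
s=robot.read_state();print(s['t'],s['tool_pos'],s['orientation'],s['opening'])
a=read_camera("scene");b=read_camera("side")
for n,c in(("scene",a),("side",b)):
    cv2.imwrite(f"pics/{n}0.png",c["image"]);E=np.array(c["extrinsics"]);print(n,-E[:3,:3].T@E[:3,3])
E
```

```text
0.0 [5.99384747e-01 7.73627209e-05 1.83793953e-01] [-2.22044983e+00 -2.22046700e+00  1.80181233e-03] 0.09286438653028657
scene [ 0.96112104 -0.47317449  0.58077279]
side [ 0.265276   -0.35371088  0.66062433]
```

View pics/scene0.png

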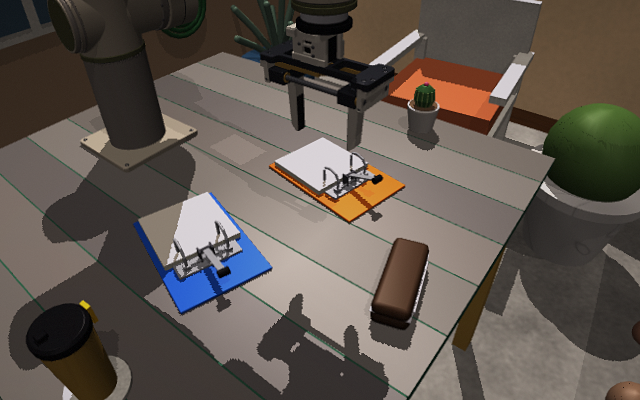

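View pics/side0.png

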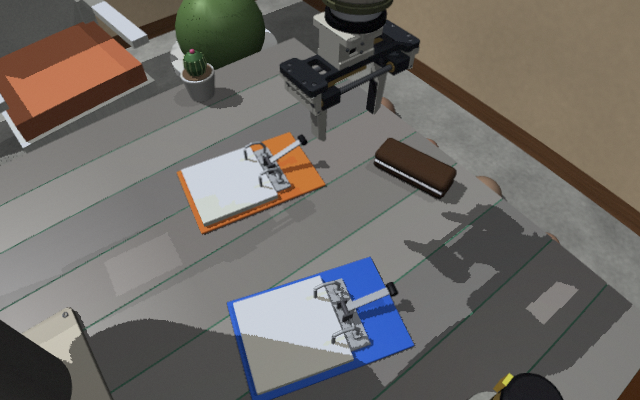

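The scene view shows the orange board with its roll at about (377,180). The side view shows the same roll at about (302,141), with board corners near (178,173), (292,133), (326,184) and (204,233). The blue board is nearer the camera, with its roll at (391,290) in the side view.

```bash
cat > h.py <<'E'
import cv2,numpy as np
def ray(c,uv):
    n=cv2.undistortPoints(np.array(uv,float).reshape(-1,1,2),np.array(c["K"]),np.array(c["D"])).reshape(-1,2)
    E=np.array(c["extrinsics"]);R=E[:3,:3]
    d=np.c_[n,np.ones(len(n))]@R
    return -R.T@E[:3,3],d/np.linalg.norm(d,axis=1)[:,None]
def plane(c,uv,z):
    o,d=ray(c,uv);return o+d*((z-o[2])/d[:,2])[:,None]
def tri(c1,p1,c2,p2):
    A=0;b=0;L=[]
    for c,p in((c1,p1),(c2,p2)):
        o,d=ray(c,[p]);P=np.eye(3)-np.outer(d[0],d[0]);A=A+P;b=b+P@o;L.append((o,P))
    x=np.linalg.solve(A,b);return x,[np.linalg.norm(P@(x-o)) for o,P in L]
def dark(im,x,y,r=13,t=45):
    w=im[y-r:y+r,x-r:x+r].max(axis=2)
    n,l,st,ce=cv2.connectedComponentsWithStats((w<t).astype(np.uint8))
    return [(st[i,4],tuple(ce[i]+[x-r,y-r])) for i in range(1,n) if st[i,4]>8]
E
python3 - <<'E'
from plant import read_camera
from h import *
a=read_camera("scene");b=read_camera("side")
for c,box in((a,(255,130,420,230)),(b,(165,120,340,245))):
    x0,y0,x1,y1=box;h=cv2.cvtColor(c["image"][y0:y1,x0:x1],cv2.COLOR_BGR2HSV)
    m=cv2.inRange(h,(5,170,60),(22,255,255));n,l,st,_=cv2.connectedComponentsWithStats(m)
    v,u=np.nonzero(np.isin(l,[i for i in range(1,n) if st[i,4]>40]))
    P=plane(c,np.c_[u+x0,v+y0],.006)
    r=cv2.minAreaRect((P[:,:2]*1000).astype(np.float32));print(r);print(cv2.boxPoints(r))
da=dark(a["image"],377,180);db=dark(b["image"],302,141);print(da,db)
for p in da:
  for q in db: print(tri(a,p[1],b,q[1]))
def crop(c,x,y):return cv2.resize(c["image"][y-40:y+40,x-50:x+50],(400,320),interpolation=cv2.INTER_NEAREST)
cv2.imwrite("pics/c1.png",np.hstack([crop(a,365,180),crop(b,290,150)]))
E
```

```text
((502.1307373046875, 161.3507080078125), (170.15899658203125, 261.3454895019531), 79.81255340576172)
[[358.47018  100.72451 ]
 [615.69543   54.500572]
 [645.79126  221.9769  ]
 [388.56604  268.20084 ]]
((497.62091064453125, 166.25672912597656), (170.015869140625, 258.0216064453125), 79.7984619140625)
[[355.5938   105.441956]
 [609.5363    59.74344 ]
 [639.648    227.0715  ]
 [385.7055   272.77002 ]]
[(np.int32(62), (np.float64(376.5483870967742), np.float64(178.93548387096774)))] [(np.int32(56), (np.float64(302.30357142857144), np.float64(139.55357142857142)))]
(array([0.61734277, 0.14590638, 0.05733178]), [np.float64(0.0013565915268887439), np.float64(0.001356591526888698)])
```

View pics/c1.png

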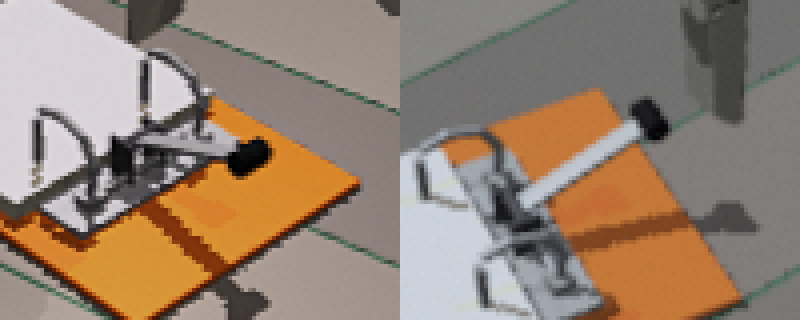

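The roll triangulates to (0.617, 0.146, 0.057), and the board yaw is about -10.2°, so the lever angle is about 0.22. The hinge is near (0.544, 0.156). I'll turn the tool by +80° and go above the roll.

```bash
python3 -m inch '[2,18,0,7,100,4,36,0,14,100,6,54,0,21,100,8,72,0,28,100,10,90,0,35,100,12,110,0,42,100,14,125,0,49,100,16,140,0,56,100,18,146,0,63,100,18,146,0,70,100]' 15; python3 -m inch '[0,0,-20,7,100,0,0,-40,10,100,0,0,-50,10,100,0,0,-50,10,100]'
python3 - <<'E'
from plant import robot, read_camera
from h import *
from scipy.spatial.transform import Rotation as R
s=robot.read_state();w=read_camera("wrist");b=read_camera("side")
T=np.eye(4);T[:3,:3]=R.from_rotvec(s['orientation']).as_matrix();T[:3,3]=s['tool_pos']
print(s['t'],s['tool_pos'],T[:3,:3].round(3),s['force'])
w["extrinsics"]=np.linalg.inv(T@np.array(w["mount"]))
print(np.array(w["mount"]).round(3))
np.save("E.npy",w["extrinsics"])
t=np.array([[.617,.146,.057],[.544,.156,.03]])
print(cv2.projectPoints(t,cv2.Rodrigues(w["extrinsics"][:3,:3])[0],w["extrinsics"][:3,3],np.array(w["K"]),np.array(w["D"]))[0].reshape(-1,2))
cv2.imwrite("pics/w1.png",w["image"]);cv2.imwrite("pics/s1.png",b["image"])
print("pot base",plane(b,[(200,100)],0))
E
```

```text
t: 1.03
tool_pos: [0.6178, 0.1478, 0.1844]
orientation: [-0.533, -3.095, -0.0]
force: [0.1, -0.4, -0.3]
opening: 0.0925
gripper_force: 0.0
t: 1.37
tool_pos: [0.6156, 0.1457, 0.1311]
orientation: [-0.277, -3.124, 0.002]
force: [-1.2, -0.6, -0.4]
opening: 0.0928
gripper_force: 0.0
1.3667 [0.61564712 0.14568652 0.13106579] [[-0.984  0.176 -0.006]
 [ 0.176  0.984 -0.001]
 [ 0.006 -0.002 -1.   ]] [-1.15027998 -0.56308628 -0.36056485]
[[-0.    -0.964 -0.264  0.073]
 [ 1.    -0.     0.     0.   ]
 [-0.    -0.264  0.964 -0.199]
 [ 0.     0.     0.     1.   ]]
[[318.00345972 199.24430698]
 [314.93663175 118.76509713]]
pot base [[0.53519575 0.45608602 0.        ]]
```

View pics/w1.png

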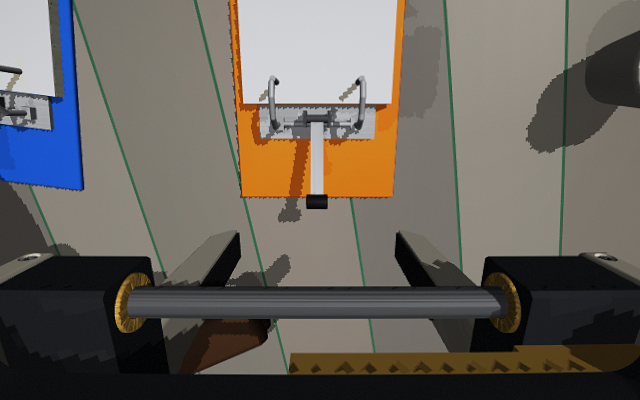

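The wrist view shows the roll at (317,202), against a prediction of (318,199), and the fingers straddle it. I'll descend and pinch.

```bash
python3 -m inch '[1,0,-35,0,100,1,0,-65,0,100,1,0,-93,0,100,1,0,-93,0,60,1,0,-93,0,30,1,0,-93,0,10,1,0,-93,0,10,1,0,-93,0,10,1,0,-93,0,10]' 20
```

```text
t: 2.22
tool_pos: [0.6205, 0.1463, 0.0441]
orientation: [0.274, 3.126, 0.001]
force: [0.5, 0.6, -0.6]
opening: 0.0575
gripper_force: 0.0
```

```bash
python3 -m inch '[-2,0,-5,0,10,-2,0,-5,0,10,-2,0,-5,0,10,-2,0,-5,0,10,-2,0,-5,0,10,-2,0,-5,0,10,-2,0,-5,0,10,-2,0,-5,0,10,-2,0,-5,0,10]' 20
```

```text
t: 2.97
tool_pos: [0.6171, 0.146, 0.0369]
orientation: [0.274, 3.13, 0.0]
force: [0.2, 0.1, -0.1]
opening: 0.0094
gripper_force: 0.0
```

The opening is 9 mm, narrower than the roll, so the pinch missed. I'll look.

```bash
python3 - <<'E'
from plant import read_camera
from h import *
a=read_camera("scene");b=read_camera("side")
def crop(c,x,y):return cv2.resize(c["image"][y-50:y+50,x-50:x+50],(400,400),interpolation=cv2.INTER_NEAREST)
cv2.imwrite("pics/c2.png",np.hstack([crop(a,375,170),crop(b,302,145)]))
E
```

```text
(no output)
```

View pics/c2.png

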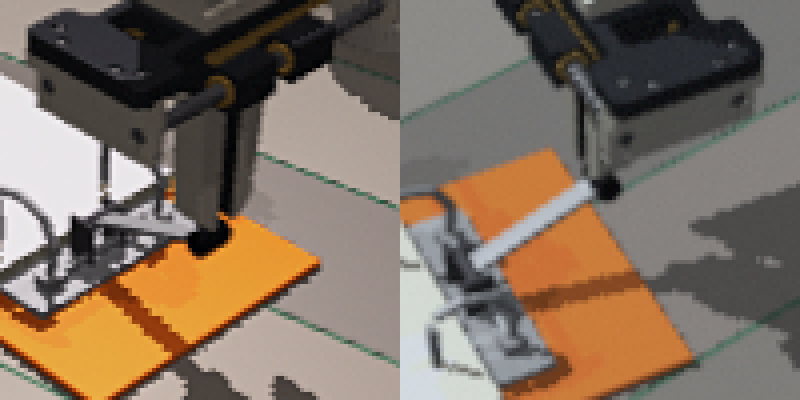

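In both crops the roll (scene 377,179; side 303,142) hides the fingertips, so the fingers are behind or above it. I'll check by projecting the TCP.

```bash
python3 - <<'E'
from plant import robot,read_camera
from h import *
s=robot.read_state();p=np.array(s['tool_pos']);print(p,s['opening'],s['force'])
for n,xy in(("scene",(377,179)),("side",(303,142))):
    c=read_camera(n);E=np.array(c["extrinsics"])
    t=np.array([p,p+[0,0,.02],p+[0,0,.04],[.617,.146,.057]])
    print(n,cv2.projectPoints(t,cv2.Rodrigues(E[:3,:3])[0],E[:3,3],np.array(c["K"]),np.array(c["D"]))[0].reshape(-1,2).round(1),dark(c["image"],*xy,10))
E
```

```text
[0.6170192  0.14602399 0.03683639] 0.008783610080957216 [0.26507743 0.07010547 0.22389416]
scene [[376.1 186.5]
 [376.8 178.5]
 [377.5 170.3]
 [376.8 178.4]] [(np.int32(14), (np.float64(381.07142857142856), np.float64(170.85714285714286))), (np.int32(54), (np.float64(376.5), np.float64(179.22222222222223)))]
side [[302.5 147.4]
 [302.3 140.4]
 [302.1 133.2]
 [302.3 140.4]] [(np.int32(30), (np.float64(303.6), np.float64(141.46666666666667)))]
```

```bash
python3 - <<'E'
from plant import robot,read_camera
from h import *
from scipy.spatial.transform import Rotation as R
s=robot.read_state()
w=read_camera("wrist");a=read_camera("scene");b=read_camera("side")
M=np.linalg.inv(np.array(w["mount"]))
t=np.array([[0,0,0],[0,0,-.019]])
print(w["K"],cv2.projectPoints(t,cv2.Rodrigues(M[:3,:3])[0],M[:3,3],np.array(w["K"]),np.array(w["D"]))[0].reshape(-1,2))
def crop(c,x,y):return cv2.resize(c["image"][y-25:y+25,x-33:x+33],(400,300),interpolation=cv2.INTER_NEAREST)
g=lambda x:np.clip(x*1.6,0,255).astype(np.uint8)
im=np.vstack([np.hstack([g(crop(a,377,176)),g(crop(b,303,138))]),g(cv2.resize(w["image"][150:390,0:640],(800,300)))])
cv2.imwrite("pics/c3.png",im)
E
```

```text
[[299.7000827    0.         317.28282566]
 [  0.         299.7000827  199.73078642]
 [  0.           0.           1.        ]] [[317.28347666 224.49711537]
 [317.2863704  234.63244444]]
```

View pics/c3.png

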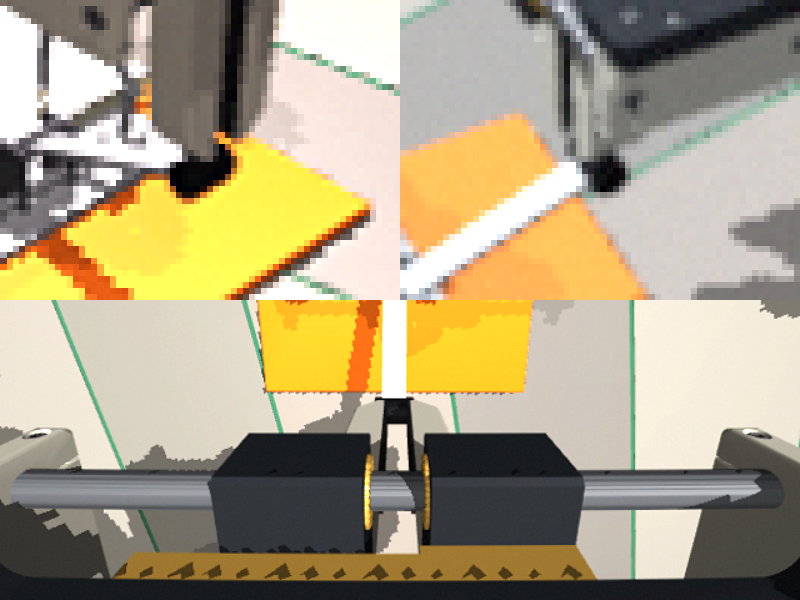

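The wrist view shows the closed fingertips lying above the roll, with the roll visible through the gap. In both other views the tips end at the top of the roll (z≈60). So the real tips are about 20–25 mm behind the nominal TCP. I'll open, go lower and pinch again.

```bash
python3 -c "
from plant import robot;print(robot.grip_point_offset)"
python3 -m inch '[0,0,10,0,45,0,0,10,0,45,0,0,10,0,45,0,0,10,0,45,0,0,10,0,45,0,0,0,0,45,0,0,-10,0,45,0,0,-20,0,45,0,0,-20,0,45]' 20
python3 -m inch '[0,0,0,0,10,0,0,0,0,10,0,0,0,0,10,0,0,0,0,10,0,0,0,0,10,0,0,0,0,10,0,0,0,0,10]' 20
```

```text
0.0188
t: 4.07
tool_pos: [0.6143, 0.1456, 0.0127]
orientation: [-0.273, -3.124, 0.002]
force: [-0.7, -0.5, -0.1]
opening: 0.0417
gripper_force: 0.0
t: 4.65
tool_pos: [0.6173, 0.1447, 0.0173]
orientation: [0.274, 3.129, -0.003]
force: [-0.1, -4.8, 0.7]
opening: 0.0199
gripper_force: 20.0
```

Pinched: 19.9 mm opening at 20 N. Next I'll lift along the arc, with radius 80.6 about the hinge and board x = (0.984, -0.177).

```bash
python3 -m inch '[-2,0,6,0,10,-5,1,11,0,10,-8,1,16,0,10,-11,2,21,0,10,-15,3,26,0,10,-19,3,30,0,10,-24,4,35,0,10,-28,5,38,0,10,-32,6,41,0,10,-35,6,43,0,10]'
python3 -m inch '[-3,1,1,0,10,-4,1,2,0,10,-4,1,2,0,10,-4,1,2,0,10,-4,1,2,0,10]'
python3 - <<'E'
from plant import robot,read_camera
from h import *
a=read_camera("scene");b=read_camera("side")
crop=lambda c,x,y:cv2.resize(c["image"][y-50:y+50,x-50:x+50],(400,400),interpolation=cv2.INTER_CUBIC)
cv2.imwrite("pics/c4.png",np.hstack([crop(a,365,165),crop(b,290,140)]))
E
```

```text
t: 5.48
tool_pos: [0.5812, 0.1511, 0.0601]
orientation: [-0.274, -3.129, 0.003]
force: [0.4, -4.6, -4.4]
opening: 0.0199
gripper_force: 20.0
t: 5.9
tool_pos: [0.5775, 0.1519, 0.0622]
orientation: [-0.274, -3.129, 0.003]
force: [-2.3, -7.7, -1.5]
opening: 0.0198
gripper_force: 20.0
```

View pics/c4.png

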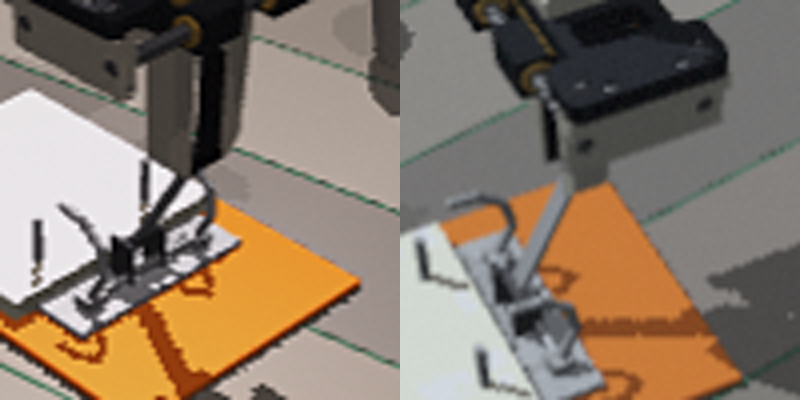

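Both crops show the lever pinched upright and the rings swung wide open. A rise of 45 mm puts the angle at about 0.98 rad. Now down along the arc.

```bash
python3 -m inch '[7,-1,-4,0,10,13,-2,-9,0,10,19,-3,-14,0,10,25,-4,-20,0,10,30,-5,-26,0,10,33,-6,-33,0,10,37,-7,-40,0,10,40,-7,-48,0,10,42,-7,-56,0,10,43,-8,-62,0,10]'
python3 -m inch '[0,0,-1,0,10,0,0,-2,0,10,0,0,-2,0,10,0,0,-2,0,10]'
```

```text
t: 6.83
tool_pos: [0.6216, 0.1439, 0.0004]
orientation: [0.274, 3.129, -0.002]
force: [-0.9, -4.5, 2.9]
opening: 0.0197
gripper_force: 20.0
t: 7.17
tool_pos: [0.6217, 0.1439, -0.001]
orientation: [0.274, 3.128, -0.002]
force: [1.9, -8.3, 0.5]
opening: 0.0201
gripper_force: 20.0
```

```bash
python3 -m inch '[0,0,0,0,60,0,0,0,0,60,0,0,0,0,60,0,0,0,0,60,0,0,0,0,60,0,0,0,0,60,0,0,0,0,60]'
python3 -m inch '[0,0,20,0,60,0,0,50,0,60,0,0,80,0,60,0,0,115,0,60,0,0,150,0,60,0,0,150,0,60,0,0,150,0,60]'
python3 - <<'E'
from plant import robot,read_camera
from h import *
a=read_camera("scene");b=read_camera("side")
crop=lambda c,x,y:cv2.resize(c["image"][y-50:y+50,x-50:x+50],(400,400),interpolation=cv2.INTER_CUBIC)
cv2.imwrite("pics/c5.png",np.hstack([crop(a,365,175),crop(b,290,150)]))
for p in dark(a["image"],378,186):
  for q in dark(b["image"],304,147): print(p,q,tri(a,p[1],b,q[1]))
E
```

```text
t: 7.75
tool_pos: [0.6209, 0.1452, -0.0022]
orientation: [-0.274, -3.13, -0.0]
force: [0.6, 0.5, -0.2]
opening: 0.0549
gripper_force: 0.0
t: 8.33
tool_pos: [0.6234, 0.1455, 0.1517]
orientation: [0.273, 3.123, 0.003]
force: [-0.2, 0.4, -0.7]
opening: 0.0555
gripper_force: 0.0
(np.int32(58), (np.float64(377.62068965517244), np.float64(187.3793103448276))) (np.int32(41), (np.float64(304.8292682926829), np.float64(145.0487804878049))) (array([0.622304  , 0.14444373, 0.03961648]), [np.float64(0.001537037832865354), np.float64(0.0015370378328653695)])
```

View pics/c5.png

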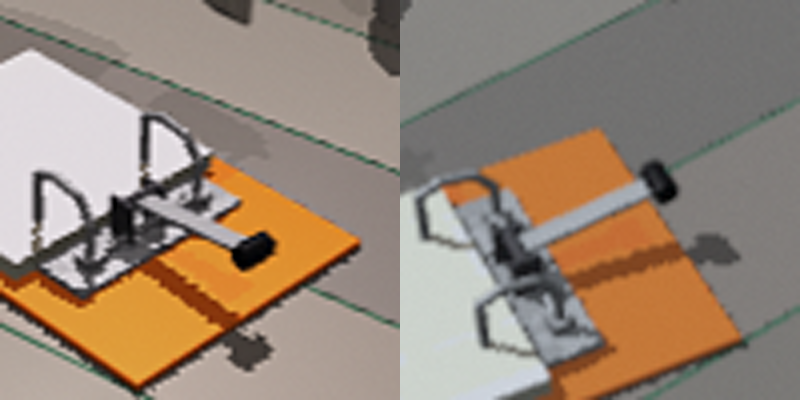

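The roll (scene 378,187; side 305,145) is at z = 39.6 mm, so the lever is fully down. The rings are closed and the gripper is clear.

```bash
python3 -c "
from plant import job;print(job.close_job())"
```

```text
the job is handed in; nothing more can be done
None
```

I lifted the orange clipboard's lever to about 0.98 rad so the rings swung wide open, then pressed it fully down (roll at 39.6 mm) and released it; the blue clipboard was never approached, and the job is handed in (the hand-in gave no verdict).

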